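# Tip a heating block wells-up and load the dry-block heater

## Task

Load the taller aluminium heating block (six large wells in one side) into the white dry-block heater: stand it on the bench against the edge of the grey pad that is farther from the robot, wells facing away from the pad, and let go; then tip it over that edge so that it lies on the pad with its wells up, not turning it over in the air. Let go, take it again as it lies, and lay it flat and wells-up in the recess on top of the heater. Leave the shorter block, the beaker and the jar undisturbed.

Things in the scene. Friction and masses are not known exactly. Their poses are not given: they have to be found in the camera images.
- block_center (a point): Centre of the taller aluminium heating block, 45 mm thick (its x), 60 wide (y), 100 tall (z), 0.5 to 0.8 kg. It starts standing on end; the 60 x 100 side that its +x axis points out of has six wells 17 mm across and at first faces away from the robot, within 0.45 rad. The centre is 50 mm above the bench standing, 22.5 mm above its support lying wells up (x axis up).
- block_wells (a point): Centre of the well side of the same block, 22.5 mm from the block's centre along its +x axis.
- pad: Grey rubber pad fixed to the bench, a low stop, 120 x 120 mm, 12 high. Origin: centre of its underside; x axis points away from the robot within 0.28 rad, so its far edge is at x = +60 mm. The block standing there tips over the edge towards the robot when pushed 2 to 4 N near its top, falls by itself past 30 degrees, and then lies with its foot about 12 mm out over the edge.
- heater_plate (a point): Centre of the recess floor on the white heater (fixed), 68 mm above the bench. Recess 112 mm (this x, away from the robot within 0.25 rad) by 72 mm (y), with a rim 6 mm high: the lying block goes in with its 100 mm length along x, either way round, 6 mm to spare all round. Housing 150 x 150 mm, 74 high, with a control strip 60 deep and 45 high on the robot's side.
- short_block_center (a point): Centre of the shorter heating block, same material, 45 x 60 mm and 75 mm tall with twelve small wells, standing near the taller one. Not to be used; it must stay where it is.
- beaker: Clear glass beaker, 68 mm across, 80 mm tall; origin at the centre of its underside. To be left alone.
- jar: Low white jar, 52 mm across, 55 mm tall; origin at the centre of its underside. To be left alone.
Not all that is in view belongs to the job. What is meant by the pad is not brown, and is the larger of those in its own colour.

How it is judged:
By the outcome, as a careful person would: the job done as asked, in the order asked, and still so for the second after the job is handed in, with the robot touching nothing.
It also fails if it takes over 64 s, if anything falls off the work surface, if the arm or the gripper's body presses on something with over 40 N, if the wrist force passes 120 N, or if a joint passes its speed limit or range.

## Robot

A 6-joint arm with a two-finger parallel gripper is mounted at the origin on the work surface. World frame = base frame: x ahead of the robot, y to its left, z up, the work surface at z = 0. Lengths are in mm, angles in rad, forces in N, time in s.
With the tool pointing down it reaches from about 350 to 975 mm from the base axis. Payload 7.1 kg.
Tool frame: the origin (TCP) lies on the centre line of the jaws, within the pads' length; the fingertips stand 14 mm ahead of it and the grasp point (between the pads) lies 5 mm behind it; x points along the fingers, z is the direction in which the jaws open and shut, and the axes are right-handed (so a half turn about x gives the same grasp; the last joint's range is limited). The gripper opens to 88 mm and grips with 3 to 60 N. Pads are 20 mm wide; open, the fingers measure 115 mm over their backs; the gripper's body (75 mm by 178 mm) begins 61 mm behind the grasp point.
Start: joints at [-1.203, 0.423, 1.63, -0, 1.089, -0.019], TCP at [235.783, -578.802, 236.675] pointing down, gripper open.
Joint ranges: [-3, 3], [-0.9, 2.11], [0.09, 2.58], [-1.31, 4.45], [0.11, 2.69], [-2.54, 2.54]. Speed limits (rad/s): [2.39, 2.39, 3.01, 3.14, 3.14, 3.14].

## Interface

Orientations are given as a rotation vector (axis times angle).
In Python, from workcell import ctrl gives the robot as it stands.
- The arm moves only by the tool servo_tool, never from a script. Its argument "plan" is a list that holds one entry, the list of rows, each a list of 7 numbers: the shift along the tool's x, y, z in cm, then the turn, a rotation vector about the tool's x, y, z in rad, then the finger opening in cm, from 0 to 8.78. A call has 1 to 8 rows; each row is the pose to reach, as a shift and turn from the pose commanded when the call began, along the tool's axes at that moment; what a row does not reach only later rows make up. A row lasts 1/12 s, in which the tool goes at most 41.7 mm and 7.16 degrees, less where a joint would pass 70% of its speed; a pose out of reach is approached as far as the arm can. A call with a gripper value outside its range is refused whole. The fingers move at their own pace and stop on an object; the grip force is fixed at half the most. Time passes only in rows, so rows that repeat a pose let the fingers close. It gives the time, the measured TCP pose, the force and the opening at its end, in the units of the state.
- ctrl.get_obs(): the state, without advancing time (a new reading comes with each control period).
- ctrl.get_image(name): name is "scene" or "top" or "wrist"; returns the picture (480x640x3 uint8, red, green, blue); there is no depth.
- ctrl.calibration(name): a dict with "K" (3x3 intrinsics, pixels), "view" (4x4, takes a point from world to camera coordinates). Camera axes: x right, y up, looking along -z (the intrinsics and any distortion apply to the point x, -y, -z); pixel columns grow to the right and rows downward; lengths in mm; the calibration is good to about 2 mm. A picture is of the moment at which its call begins: read the wrist's pose just before it. calibration takes no time and is no camera call; for the wrist camera it gives the pose at the moment of the call.
- ctrl.close_job(): hands the job in, once; it reports no verdict.
The state is a dict: "t": time; "qpos": joint angles; "qvel": joint speeds; "joint_torque": joint torques, N m; "ee_pos": TCP position; "orientation": TCP orientation; "ft_force": force on the tool from outside, world axes, zero at the start; "moment": the same for the moment, N m; "width": finger opening in mm.
Only numpy, scipy, OpenCV 4.12 (cv2) and the standard library are available. Lean on these libraries where they do the work, as an engineer would, in place of code of your own. Each camera call takes 0.05 s, during which the arm holds its last target.

## Working session

There is one attempt and no reset: what is moved stays moved. The work goes in short steps, Python scripts to look and compute and a tool call to move; the robot and the scene stay as the last step left them, time stands still between calls to the robot, and variables do not carry over. Pictures are saved under pics/ and viewed, and the job is handed in when it is done.

Besides the shell and the picture viewer there is one more tool, called after "Emit:" as name(argument=value, ...) on one line, values as JSON. servo_tool: Moves the arm, as the interface text tells. Its arguments: {"type":"object","properties":{"plan":{"type":"array","items":{"type":"array","items":{"type":"array","items":{"type":"number"}}}}},"required":["plan"]}

```bash
ls; mkdir -p pics; python3 - <<'E'
from workcell import ctrl
import cv2,numpy as np
print(ctrl.get_obs())
for n in ["scene","top"]:
    im=ctrl.get_image(n); cv2.imwrite(f"pics/{n}0.png",im[:,:,::-1])
    print(n,{k:(np.round(v,3).tolist() if hasattr(v,'__len__') and not isinstance(v,str) else v) for k,v in ctrl.calibration(n).items()})
E
```

```text
pics
{'t': 0.0, 'qpos': array([-1.20301573e+00,  4.23806346e-01,  1.63067264e+00,  1.11139837e-05,
        1.08860426e+00, -1.90080593e-02]), 'qvel': array([ 0.00095058,  0.00113249, -0.00069254, -0.00010478, -0.00130083,
        0.00134455]), 'joint_torque': array([ 4.58402083e-04, -5.44622183e+01, -2.73661637e+01,  6.45314832e-02,
        2.27107422e-02, -1.43702177e-04]), 'ee_pos': array([ 235.5927132 , -578.32806268,  235.93004183]), 'orientation': array([ 0.92061583,  1.3689594 , -0.91919283]), 'ft_force': array([ 0.72098761, -0.17451177, -0.0834017 ]), 'moment': array([-0.00915093,  0.02712312,  0.05644501]), 'width': 87.6038978652537}
scene {'K': [[618.648, 0.0, 316.458], [0.0, 618.648, 234.847], [0.0, 0.0, 1.0]], 'view': [[-0.754, 0.657, -0.001, 411.461], [-0.425, -0.486, 0.764, 165.526], [0.501, 0.576, 0.646, -1414.129], [0.0, 0.0, 0.0, 1.0]]}
top {'K': [[583.309, 0.0, 317.482], [0.0, 583.309, 239.313], [0.0, 0.0, 1.0]], 'view': [[0.001, -1.0, 0.014, -23.431], [1.0, 0.001, 0.027, -509.892], [-0.027, 0.014, 1.0, -1120.691], [0.0, 0.0, 0.0, 1.0]]}
```

View pics/scene0.png

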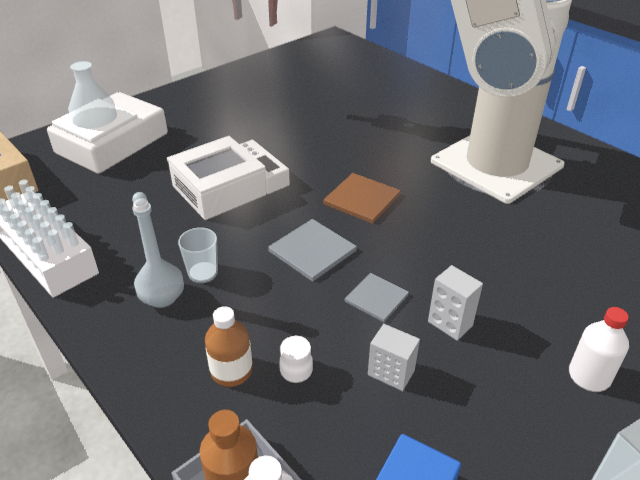

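View pics/top0.png

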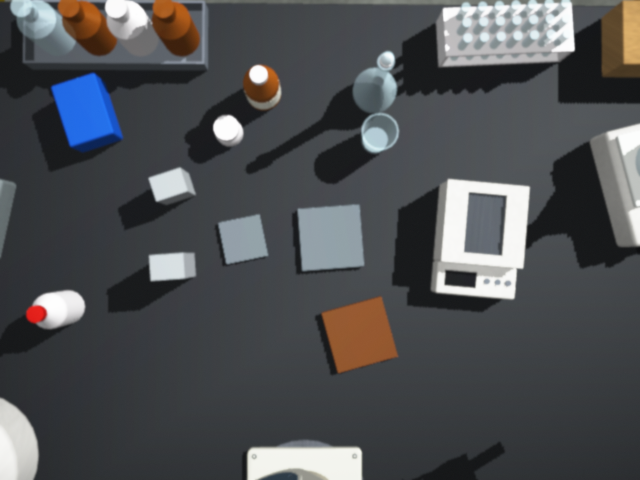

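```bash
cat > h.py <<'E'
import cv2,numpy as np
from workcell import ctrl
from scipy.spatial.transform import Rotation as R
def cal(n):
    c=ctrl.calibration(n); return np.array(c["K"]),np.array(c["view"]),c
def ray(px,c):
    K,V=c[0],c[1]; p=np.linalg.inv(K)@[px[0],px[1],1.]
    d=V[:3,:3].T@np.array([p[0],-p[1],-p[2]]); o=-V[:3,:3].T@V[:3,3]; return o,d
def onz(px,z,c):
    o,d=ray(px,c); return o+d*(z-o[2])/d[2]
def proj(P,c):
    K,V=c[0],c[1]; q=V[:3,:3]@np.asarray(P,float)+V[:3,3]; q=K@[q[0],-q[1],-q[2]]; return q[:2]/q[2]
def snap(n,f):
    c=cal(n); im=ctrl.get_image(n)[:,:,::-1].copy(); cv2.imwrite("pics/"+f,im); return im,c
E
python3 - <<'E'
from h import *
print(ctrl.calibration("top").keys())
im=cv2.imread("pics/top0.png")
def crop(x0,y0,x1,y1,s): return cv2.resize(im[y0:y1,x0:x1],None,fx=s,fy=s,interpolation=cv2.INTER_CUBIC)
a=crop(140,160,240,290,4); b=crop(290,195,370,275,4); d=crop(425,170,535,305,3)
out=np.zeros((600,800,3),np.uint8)
out[:520,:400]=a; out[:320,400:720]=b
cv2.imwrite("pics/c1.png",out); cv2.imwrite("pics/c2.png",d)
E
```

```text
dict_keys(['K', 'view'])
```

View pics/c1.png

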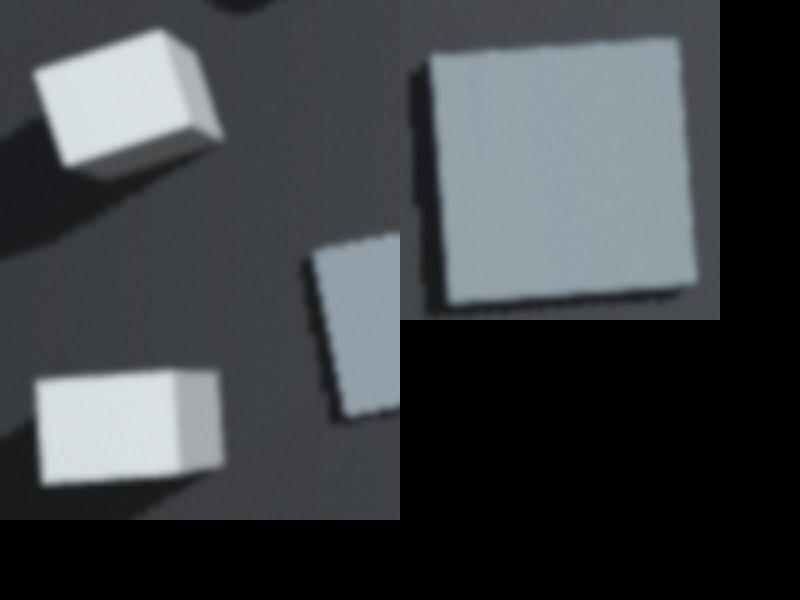

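View pics/c2.png

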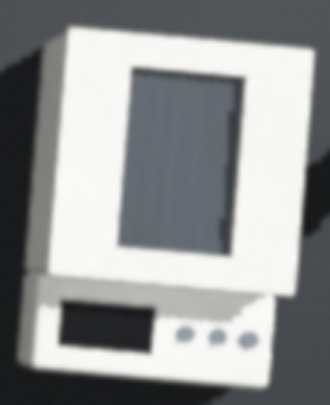

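```bash
python3 - <<'E'
from h import *
im=cv2.imread("pics/top0.png"); c=cal("top")
g=cv2.cvtColor(im,cv2.COLOR_BGR2GRAY)
def quad(x0,y0,x1,y1,m,z,name):
    s=8; 
    cs,_=cv2.findContours(m,cv2.RETR_EXTERNAL,cv2.CHAIN_APPROX_NONE)
    k=max(cs,key=cv2.contourArea); r=cv2.minAreaRect(k)
    b=(cv2.boxPoints(r)+.5)/s-.5+[x0,y0]
    P=np.array([onz(p,z,c) for p in b])
    e=P[1]-P[0]; f=P[2]-P[1]
    print(name,'px',np.round(b,1).tolist(),'ctr',P.mean(0).round(1),'sides',np.linalg.norm(e).round(1),np.linalg.norm(f).round(1),'ang e,f',np.arctan2(e[1],e[0]).round(3),np.arctan2(f[1],f[0]).round(3))
    return P
def up(x0,y0,x1,y1): return cv2.resize(im[y0:y1,x0:x1],None,fx=8,fy=8,interpolation=cv2.INTER_LINEAR)
for nm,bx,z in [("tall",(140,240,205,290),100),("short",(140,160,205,205),75)]:
    u=cv2.cvtColor(up(*bx),cv2.COLOR_BGR2GRAY); print(u.max()); quad(*bx,(u>196).astype(np.uint8),z,nm)
bx=(285,195,375,280); u=cv2.cvtColor(up(*bx),cv2.COLOR_BGR2GRAY); print(np.median(u),u.max()); quad(*bx,(u>112).astype(np.uint8),12,"pad")
bx=(425,170,535,275); u=up(*bx); u=cv2.cvtColor(u,cv2.COLOR_BGR2GRAY)
m=(u>235).astype(np.uint8); P=quad(*bx,m,74,"housing")
# recess = hole
bx=(462,185,512,260); u=cv2.cvtColor(up(*bx),cv2.COLOR_BGR2GRAY); quad(*bx,(u<180).astype(np.uint8),74,"recess@74"); quad(*bx,(u<180).astype(np.uint8),68,"recess@68")
for nm,bx,z in [("beaker",(355,110,405,160),80),("jar",(210,112,246,150),55)]:
    x0,y0,x1,y1=bx; print(nm,onz(((x0+x1)/2,(y0+y1)/2),z,c).round(0))
E
```

```text
222
tall px [[149.4, 255.4], [182.9, 253.0], [184.5, 277.0], [151.1, 279.4]] ctr [459.6 244.  100. ] sides 59.0 42.5 ang e,f -1.5 -3.065
223
short px [[149.0, 178.0], [180.2, 167.6], [187.6, 189.8], [156.4, 200.1]] ctr [608.4 248.9  75. ] sides 59.4 42.6 ang e,f -1.244 -2.815
114.0 159
pad px [[297.2, 208.1], [359.4, 203.4], [364.1, 265.5], [302.0, 270.3]] ctr [514.7 -48.3  12. ] sides 120.2 120.2 ang e,f -1.493 -3.067
housing px [[440.3, 268.6], [448.3, 179.6], [529.1, 186.9], [521.1, 275.8]] ctr [ 529.8 -327.6   74. ] sides 163.2 149.1 ang e,f -0.095 -1.658
recess@74 px [[463.4, 252.0], [468.4, 191.5], [506.7, 194.7], [501.8, 255.1]] ctr [ 537.8 -328.3   74. ] sides 111.0 70.7 ang e,f -0.088 -1.651
recess@68 px [[463.4, 252.0], [468.4, 191.5], [506.7, 194.7], [501.8, 255.1]] ctr [ 538.1 -330.1   68. ] sides 111.6 71.1 ang e,f -0.088 -1.651
beaker [ 698. -136.   80.]
jar [710. 144.  55.]
```

```bash
cat >> h.py <<'E'
def box(ctr,yaw,sx,sy,z0,z1):
    u=np.array([np.cos(yaw),np.sin(yaw),0]);v=np.array([-u[1],u[0],0])
    return [np.array([ctr[0],ctr[1],z])+a*sx/2*u+b*sy/2*v for z in (z1,z0) for a,b in((1,1),(1,-1),(-1,-1),(-1,1))]
def draw(im,P,c,col=(0,0,255)):
    p=[tuple(np.round(proj(q,c)*16).astype(int).tolist()) for q in P]
    for i in range(4):
        cv2.line(im,p[i],p[(i+1)%4],col,1,cv2.LINE_AA,4); cv2.line(im,p[i],p[i+4],col,1,cv2.LINE_AA,4)
        cv2.line(im,p[i+4],p[4+(i+1)%4],col,1,cv2.LINE_AA,4)
def down(jawyaw):
    # tool x down, tool z (jaws) horizontal at jawyaw
    x=np.array([0,0,-1.]);z=np.array([np.cos(jawyaw),np.sin(jawyaw),0]);return np.column_stack([x,np.cross(z,x),z])
def delta(pos,Rt):
    o=ctrl.get_obs(); R0=R.from_rotvec(o["orientation"]).as_matrix()
    d=R0.T@(np.asarray(pos,float)-o["ee_pos"])/10; w=R.from_matrix(R0.T@Rt).as_rotvec()
    print("t%.2f"%o["t"],o["ee_pos"].round(1),"w%.1f"%o["width"],"F",o["ft_force"].round(1),"q",o["qpos"].round(2)); print("shift cm",d.round(2),"turn",w.round(3))
E
python3 - <<'E'
from h import *
im=cv2.imread("pics/scene0.png"); c=cal("scene")
draw(im,box((459.6,244),.074,45,60,0,100),c); draw(im,box((514.7,-48.3),.076,120,120,0,12),c)
draw(im,box((538,-329.2),-.09,112,72,68,74),c)
a=cv2.resize(im[120:360,150:500],(800,549),interpolation=cv2.INTER_CUBIC); cv2.imwrite("pics/s1.png",a)
o=ctrl.get_obs();print(R.from_rotvec(o["orientation"]).as_matrix().round(3))
for jy in(np.pi/2+.074,-np.pi/2+.074): delta((459.6,244,160),down(jy))
E
```

```text
[[-0.     0.926  0.377]
 [ 0.001  0.377 -0.926]
 [-1.     0.    -0.001]]
t0.10 [ 235.6 -578.4  236. ] w87.9 F [ 0.6 -0.4  0.9] q [-1.2   0.42  1.63  0.    1.09 -0.02]
shift cm [  7.69  51.77 -67.7 ] turn [-2.829e+00 -0.000e+00 -2.000e-03]
t0.10 [ 235.6 -578.4  236. ] w87.9 F [ 0.6 -0.4  0.9] q [-1.2   0.42  1.63  0.    1.09 -0.02]
shift cm [  7.69  51.77 -67.7 ] turn [ 0.313 -0.001  0.   ]
```

View pics/s1.png

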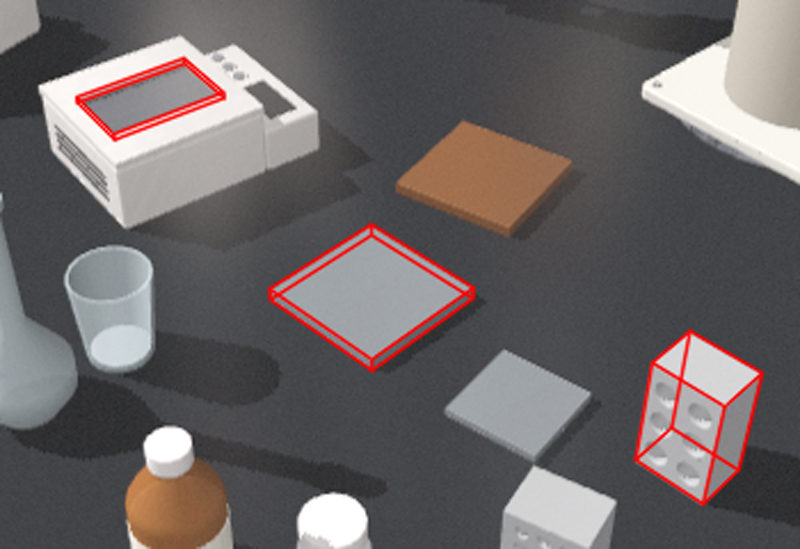

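Emit:
servo_tool(plan=[[[7.7, 51.8, -67.7, 0.313, 0, 0, 8.7], [7.7, 51.8, -67.7, 0.313, 0, 0, 8.7], [7.7, 51.8, -67.7, 0.313, 0, 0, 8.7], [7.7, 51.8, -67.7, 0.313, 0, 0, 8.7], [7.7, 51.8, -67.7, 0.313, 0, 0, 8.7], [7.7, 51.8, -67.7, 0.313, 0, 0, 8.7], [7.7, 51.8, -67.7, 0.313, 0, 0, 8.7], [7.7, 51.8, -67.7, 0.313, 0, 0, 8.7]]])

```text
t: 0.77
ee_pos: [323.0, -256.6, 206.4]
orientation: [1.155, 1.243, -1.155]
ft_force: [1.0, -0.2, 0.4]
width: 86.8
```

```bash
python3 -c "
from h import *
delta((459.6,244,160),down(-np.pi/2+.074))"
```

```text
t0.77 [ 323.  -256.6  206.4] w86.8 F [ 1.  -0.2  0.4] q [-0.7   0.15  2.1   0.    0.89  0.8 ]
shift cm [  4.65  17.28 -48.92] turn [-0.001 -0.     0.   ]
```

Emit:
servo_tool(plan=[[[4.6, 17.3, -48.9, 0, 0, 0, 8.7], [4.6, 17.3, -48.9, 0, 0, 0, 8.7], [4.6, 17.3, -48.9, 0, 0, 0, 8.7], [4.6, 17.3, -48.9, 0, 0, 0, 8.7], [4.6, 17.3, -48.9, 0, 0, 0, 8.7], [4.6, 17.3, -48.9, 0, 0, 0, 8.7], [4.6, 17.3, -48.9, 0, 0, 0, 8.7], [4.6, 17.3, -48.9, 0, 0, 0, 8.7]]])

```text
t: 1.43
ee_pos: [410.4, 64.0, 177.1]
orientation: [1.155, 1.243, -1.154]
ft_force: [1.1, 0.1, 0.1]
width: 87.1
```

```bash
python3 -c "
from h import *
delta((459.6,244,160),down(-np.pi/2+.074))"
```

```text
t1.43 [410.4  64.  177.1] w87.1 F [1.1 0.1 0.1] q [ 0.13  0.21  2.12 -0.    0.81  1.62]
shift cm [  1.71   6.23 -17.59] turn [-0.  0. -0.]
```

Emit:
servo_tool(plan=[[[1.7, 6.2, -17.6, 0, 0, 0, 8.7], [1.7, 6.2, -17.6, 0, 0, 0, 8.7], [1.7, 6.2, -17.6, 0, 0, 0, 8.7], [1.7, 6.2, -17.6, 0, 0, 0, 8.7], [1.7, 6.2, -17.6, 0, 0, 0, 8.7], [1.7, 6.2, -17.6, 0, 0, 0, 8.7], [1.7, 6.2, -17.6, 0, 0, 0, 8.7]]])

```text
t: 2.02
ee_pos: [458.8, 242.5, 159.6]
orientation: [1.152, 1.245, -1.154]
ft_force: [0.4, -0.6, 0.5]
width: 87.0
```

```bash
python3 -c "
from h import *
delta((459.6,244,73),down(-np.pi/2+.074))
im,c=snap('wrist','w1.png')
draw(im,box((459.6,244),.074,45,60,0,100),c); cv2.imwrite('pics/w1d.png',im)"
```

```text
t2.02 [458.8 242.5 159.6] w87.0 F [ 0.4 -0.6  0.5] q [ 0.46  0.38  1.92 -0.    0.85  1.96]
shift cm [ 8.66  0.1  -0.15] turn [0.002 0.001 0.001]
```

View pics/w1d.png

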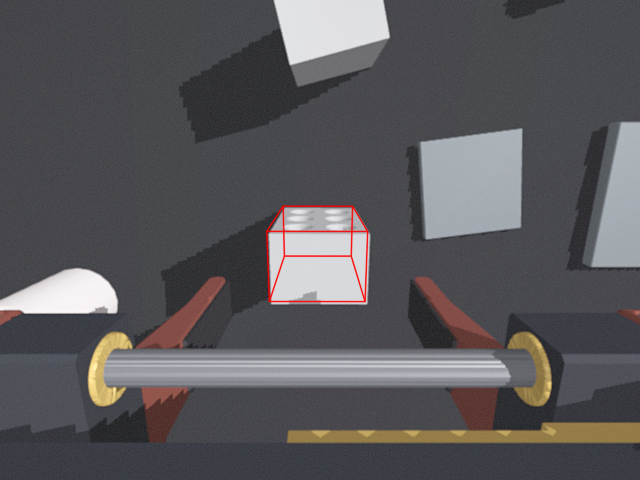

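Emit:
servo_tool(plan=[[[3.7, 0.1, -0.1, 0, 0, 0, 8.7], [7.7, 0.1, -0.1, 0, 0, 0, 8.7], [8.7, 0.1, -0.1, 0, 0, 0, 8.7], [8.7, 0.1, -0.1, 0, 0, 0, 5.5], [8.7, 0.1, -0.1, 0, 0, 0, 5.5], [8.7, 0.1, -0.1, 0, 0, 0, 5.5], [8.7, 0.1, -0.1, 0, 0, 0, 5.5], [8.7, 0.1, -0.1, 0, 0, 0, 5.5]]])

```text
t: 2.73
ee_pos: [461.5, 243.3, 75.1]
orientation: [1.157, 1.242, -1.152]
ft_force: [-0.2, -2.7, 7.0]
width: 59.9
```

```bash
python3 -c "
from h import *
delta((459.6,244,73),down(-np.pi/2+.074))"
```

```text
t2.73 [461.5 243.3  75.1] w59.9 F [-0.2 -2.7  7. ] q [ 0.46  0.52  1.95 -0.    0.66  1.96]
shift cm [ 0.21 -0.18 -0.09] turn [-0.    -0.001 -0.003]
```

Emit:
servo_tool(plan=[[[-1.0, 0, 0, 0, 0, 0, 5.0], [-3.0, 0, 0, 0, 0, 0, 5.0], [-5.0, 0, 0, 0, 0, 0, 5.0], [-5.0, 0, 0, 0, 0, 0, 5.0], [-5.0, 0, 0, 0, 0, 0, 5.0], [-5.0, 0, 0, 0, 0, 0, 5.0]]])

```text
t: 3.23
ee_pos: [459.7, 242.8, 122.9]
orientation: [1.154, 1.244, -1.155]
ft_force: [-0.8, 0.1, -5.9]
width: 60.0
```

```bash
python3 -c "
from h import *
u=np.array([np.cos(.076),np.sin(.076)]);P=np.array([514.7,-48.3])+u*(82.5+4); print(P)
delta((P[0],P[1],123),down(-np.pi/2+.076))
im,c=snap('top','t2.png');im,c=snap('scene','s2.png');im=im[100:440,100:560];cv2.imwrite('pics/s2c.png',im)"
```

```text
[600.95030822 -41.73232674]
t3.23 [459.7 242.8 122.9] w60.0 F [-0.8  0.1 -5.9] q [0.46 0.44 1.94 0.   0.77 1.96]
shift cm [-1.000e-02  1.199e+01  2.941e+01] turn [-0.002  0.     0.001]
```

View pics/s2c.png

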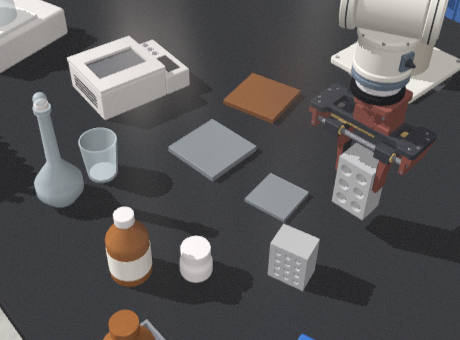

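Emit:
servo_tool(plan=[[[0, 1.2, 2.9, 0, 0, 0, 5.0], [0, 2.8, 6.9, 0, 0, 0, 5.0], [0, 4.4, 10.8, 0, 0, 0, 5.0], [0, 6.0, 14.7, 0, 0, 0, 5.0], [0, 7.6, 18.6, 0, 0, 0, 5.0], [0, 9.2, 22.5, 0, 0, 0, 5.0], [0, 10.8, 26.5, 0, 0, 0, 5.0], [0, 12.0, 29.4, 0, 0, 0, 5.0]]])

```text
t: 4.0
ee_pos: [601.7, -43.9, 121.8]
orientation: [1.154, 1.244, -1.157]
ft_force: [0.7, 0.3, -5.4]
width: 60.1
```

Emit:
servo_tool(plan=[[[0, 0, 0, 0, 0, 0, 5.0], [0, 0, 0, 0, 0, 0, 5.0]]])

```text
t: 4.17
ee_pos: [601.5, -43.3, 121.8]
orientation: [1.157, 1.243, -1.158]
ft_force: [-0.2, 0.6, -6.1]
width: 60.3
```

```bash
python3 -c "
from h import *
delta((600.95,-41.7,73.5),down(-np.pi/2+.076))
im,c=snap('wrist','w3.png')
draw(im,box((600.95,-41.7),.076,45,60,50,150),c);draw(im,box((514.7,-48.3),.076,120,120,0,12),c,(0,255,0)); cv2.imwrite('pics/w3d.png',im)
im,c=snap('scene','s3.png')
draw(im,box((600.95,-41.7),.076,45,60,50,150),c);draw(im,box((514.7,-48.3),.076,120,120,0,12),c,(0,255,0)); cv2.imwrite('pics/s3d.png',cv2.resize(im[130:330,200:430],(800,696))[:600])
"
```

```text
t4.17 [601.5 -43.3 121.8] w60.3 F [-0.2  0.6 -6.1] q [-0.09  0.54  1.75  0.    0.85  1.41]
shift cm [ 4.83 -0.04 -0.16] turn [-0.006 -0.     0.002]
```

View pics/w3d.png

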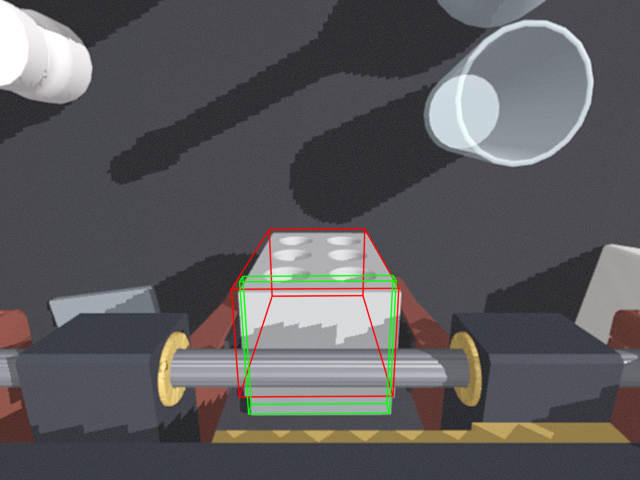

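View pics/s3d.png

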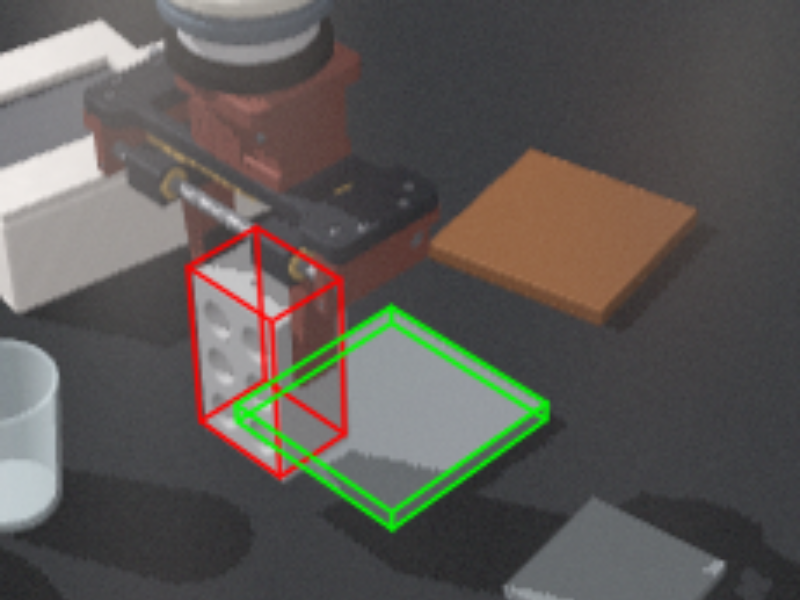

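Emit:
servo_tool(plan=[[[1.5, 0, -0.15, 0, 0, 0, 5.0], [3.0, 0, -0.15, 0, 0, 0, 5.0], [4.0, 0, -0.15, 0, 0, 0, 5.0], [4.4, 0, -0.15, 0, 0, 0, 5.0], [4.4, 0, -0.15, 0, 0, 0, 5.0], [4.4, 0, -0.15, 0, 0, 0, 5.0]]])

```text
t: 4.77
ee_pos: [601.4, -39.3, 79.3]
orientation: [1.154, 1.244, -1.154]
ft_force: [-0.4, 0.0, -5.2]
width: 59.7
```

```bash
python3 -c "
from h import *
delta((600.95,-41.7,73.5),down(-np.pi/2+.076))
im,c=snap('scene','s4.png')
draw(im,box((600.95,-41.7),.076,45,60,4,104),c);draw(im,box((514.7,-48.3),.076,120,120,0,12),c,(0,255,0)); cv2.imwrite('pics/s4d.png',cv2.resize(im[180:330,200:400],(800,600)))
"
```

```text
t4.77 [601.4 -39.3  79.3] w59.7 F [-0.4  0.  -5.2] q [-0.08  0.6   1.76  0.    0.77  1.41]
shift cm [ 0.58 -0.07  0.24] turn [-0.001 -0.     0.   ]
```

View pics/s4d.png

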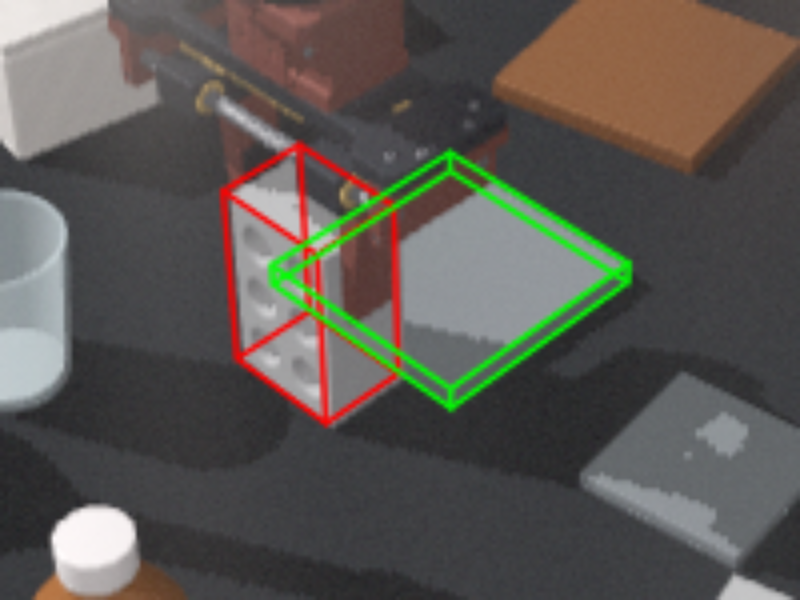

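Emit:
servo_tool(plan=[[[0.2, 0, 0.2, 0, 0, 0, 5.0], [0.35, 0, 0.2, 0, 0, 0, 5.0], [0.45, 0, 0.2, 0, 0, 0, 5.0], [0.45, 0, 0.2, 0, 0, 0, 5.0]]])

```text
t: 5.15
ee_pos: [602.0, -42.1, 75.2]
orientation: [1.155, 1.242, -1.154]
ft_force: [-1.1, -0.9, -2.0]
width: 60.0
```

Emit:
servo_tool(plan=[[[0.1, -0.1, 0, 0, 0, 0, 5.0], [0.1, -0.2, 0, 0, 0, 0, 5.0], [0.1, -0.3, 0, 0, 0, 0, 5.0], [0.1, -0.3, 0, 0, 0, 0, 5.0]]])

```text
t: 5.48
ee_pos: [600.8, -42.3, 75.2]
orientation: [1.157, 1.239, -1.152]
ft_force: [5.1, -0.1, 4.6]
width: 60.1
```

Emit:
servo_tool(plan=[[[-0.05, -0.1, 0, 0, 0, 0, 5.0], [-0.05, -0.15, 0, 0, 0, 0, 5.0], [-0.05, -0.15, 0, 0, 0, 0, 5.0]]])

```text
t: 5.73
ee_pos: [598.5, -42.5, 75.1]
orientation: [1.156, 1.241, -1.153]
ft_force: [2.9, -0.2, 6.4]
width: 59.7
```

```bash
python3 -c "
from h import *
o=ctrl.get_obs();c0=o['ee_pos']
delta((600.95,-41.7,73.5),down(-np.pi/2+.076))
im,c=snap('scene','s5.png')
cv2.imwrite('pics/s5d.png',cv2.resize(im[220:300,240:340],(800,640))[:600])
"
```

```text
t5.73 [598.5 -42.5  75.1] w59.7 F [ 2.9 -0.2  6.4] q [-0.09  0.61  1.77 -0.    0.76  1.41]
shift cm [ 0.17  0.25 -0.06] turn [-0.002  0.001 -0.003]
```

View pics/s5d.png

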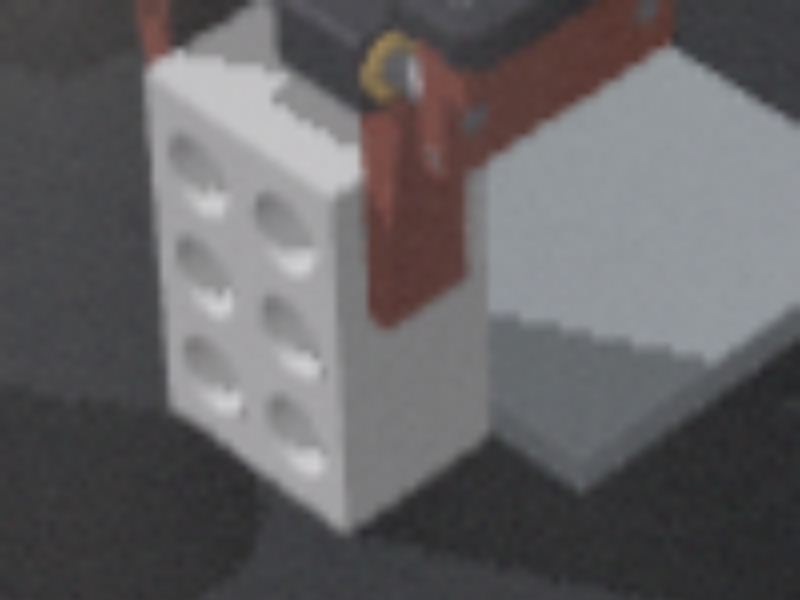

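Emit:
servo_tool(plan=[[[-0.05, -0.05, 0, 0, 0, 0, 5.0], [-0.05, -0.12, 0, 0, 0, 0, 5.0], [-0.05, -0.12, 0, 0, 0, 0, 5.0]]])

```text
t: 6.03
ee_pos: [597.9, -42.5, 75.2]
orientation: [1.156, 1.24, -1.152]
ft_force: [7.7, -0.1, -0.3]
width: 59.8
```

Emit:
servo_tool(plan=[[[-0.05, 0, 0, 0, 0, 0, 6.3], [-0.05, 0, 0, 0, 0, 0, 7.5], [-0.05, 0, 0, 0, 0, 0, 8.7], [-0.05, 0, 0, 0, 0, 0, 8.7], [-0.05, 0, 0, 0, 0, 0, 8.7], [-3, 0, 0, 0, 0, 0, 8.7], [-6.5, 0, 0, 0, 0, 0, 8.7], [-9, 0, 0, 0, 0, 0, 8.7]]])

```text
t: 6.7
ee_pos: [595.9, -42.3, 166.3]
orientation: [1.155, 1.243, -1.155]
ft_force: [1.7, -0.0, -0.1]
width: 86.9
```

```bash
python3 -c "
from h import *
delta((597.5,-41.7,165),down(-np.pi/2+.076))
im,c=snap('scene','s6.png')
draw(im,box((597.5,-41.9),.076,45,60,0,100),c)
a=cv2.resize(im[190:310,220:380],(800,600));cv2.imwrite('pics/s6d.png',a)
im,c=snap('wrist','w6.png')
draw(im,box((597.5,-41.9),.076,45,60,0,100),c)
cv2.imwrite('pics/w6d.png',im)
"
```

```text
t6.70 [595.9 -42.3 166.3] w86.9 F [ 1.7 -0.  -0.1] q [-0.09  0.47  1.74 -0.    0.93  1.41]
shift cm [ 0.13  0.16 -0.05] turn [-0.002 -0.     0.   ]
```

View pics/s6d.png

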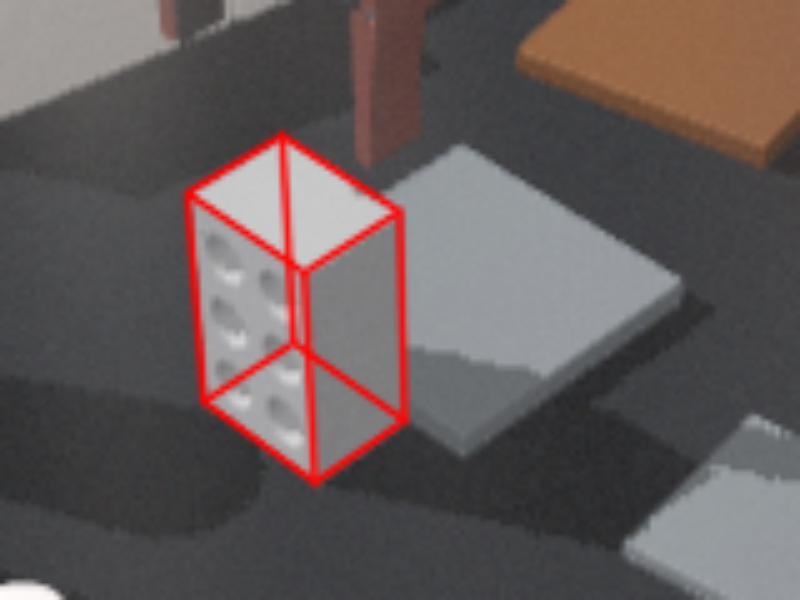

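View pics/w6d.png

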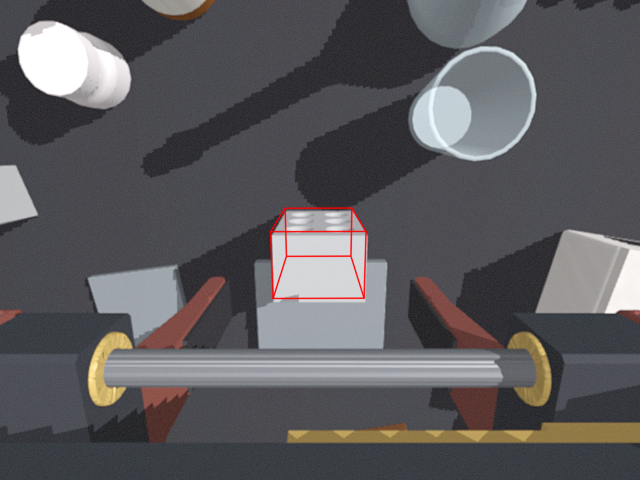

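Emit:
servo_tool(plan=[[[0, 2.5, 0, 0, 0, 0, 0], [0, 5.0, 0, 0, 0, 0, 0], [0, 5.0, 0, 0, 0, 0, 0], [0, 5.0, 0, 0, 0, 0, 0], [0, 5.0, 0, 0, 0, 0, 0], [3.0, 5.0, 0, 0, 0, 0, 0], [6.4, 5.0, 0, 0, 0, 0, 0], [6.4, 5.0, 0, 0, 0, 0, 0]]])

```text
t: 7.47
ee_pos: [640.3, -38.3, 94.6]
orientation: [1.15, 1.252, -1.162]
ft_force: [-1.8, 0.4, -1.1]
width: 37.3
```

```bash
python3 -c "
from h import *
delta((620+10,-39.5,102),down(-np.pi/2+.076))
im,c=snap('scene','s7.png')
a=cv2.resize(im[150:330,200:440],(800,600));cv2.imwrite('pics/s7d.png',a)
"
```

```text
t7.47 [640.3 -38.3  94.6] w37.3 F [-1.8  0.4 -1.1] q [-0.08  0.63  1.66 -0.    0.86  1.42]
shift cm [-0.72 -1.05  0.04] turn [-0.002 -0.002  0.011]
```

View pics/s7d.png

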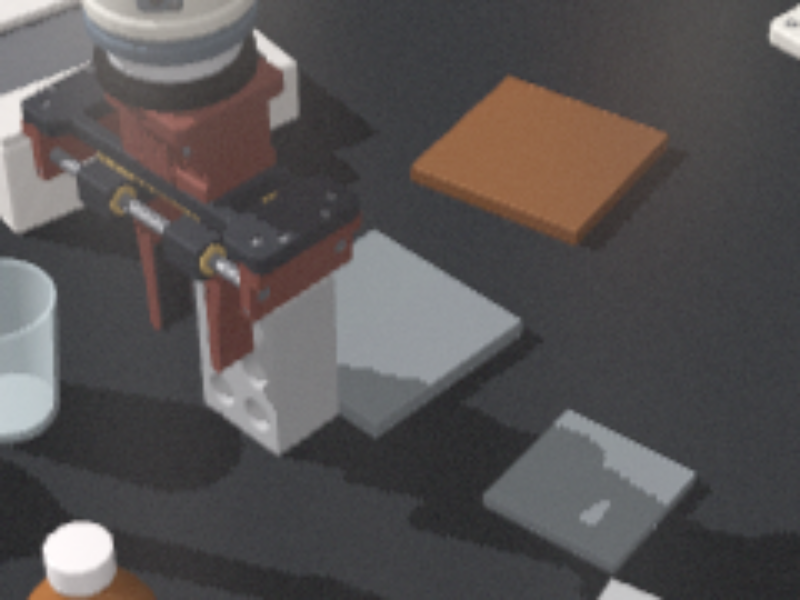

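Emit:
servo_tool(plan=[[[0, 0, 0, 0, 0, 0, 0], [0, 0, 0, 0, 0, 0, 0], [0, 0, 0, 0, 0, 0, 0], [0, 0, 0, 0, 0, 0, 0]]])

```text
t: 7.85
ee_pos: [646.8, -38.7, 102.6]
orientation: [1.156, 1.241, -1.153]
ft_force: [0.0, -0.0, 0.6]
width: 6.3
```

Emit:
servo_tool(plan=[[[0, -0.6, 0, 0, 0, 0, 0], [0, -1.1, 0, 0, 0, 0, 0], [0, -1.5, 0, 0, 0, 0, 0], [0, -1.8, 0, 0, 0, 0, 0], [0, -2.1, 0, 0, 0, 0, 0], [0, -2.4, 0, 0, 0, 0, 0], [0, -2.7, 0, 0, 0, 0, 0], [0, -3.0, 0, 0, 0, 0, 0]]])

```text
t: 8.52
ee_pos: [616.2, -40.9, 101.1]
orientation: [1.155, 1.242, -1.154]
ft_force: [2.8, 0.9, 2.9]
width: 0.6
```

```bash
python3 -c "
from h import *
delta((620+10,-39.5,102),down(-np.pi/2+.076))
im,c=snap('scene','s8.png')
a=cv2.resize(im[150:330,200:440],(800,600));cv2.imwrite('pics/s8d.png',a)
"
```

```text
t8.52 [616.2 -40.9 101.1] w0.6 F [2.8 0.9 2.9] q [-0.09  0.59  1.73 -0.    0.83  1.41]
shift cm [-0.09  1.38 -0.04] turn [-0.002  0.    -0.001]
```

View pics/s8d.png

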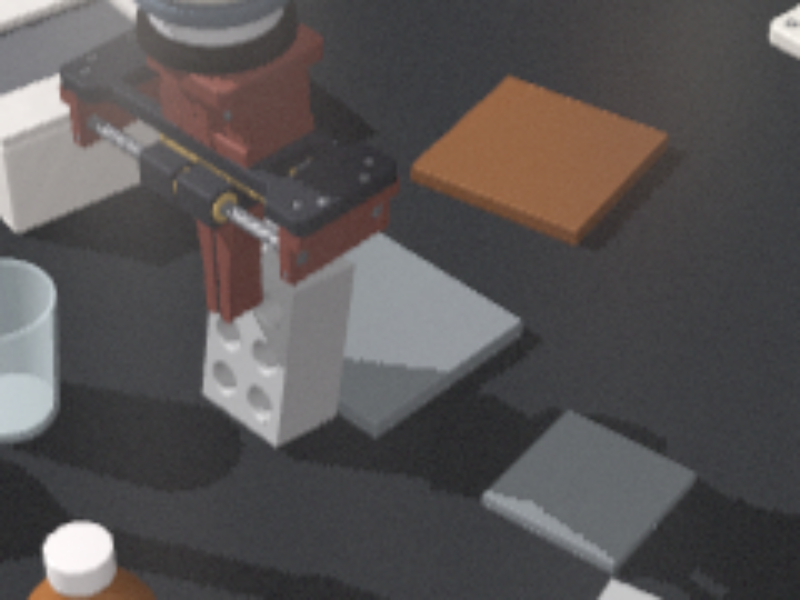

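Emit:
servo_tool(plan=[[[0, -0.4, 0, 0, 0, 0, 0], [0, -0.8, 0, 0, 0, 0, 0], [0, -1.2, 0, 0, 0, 0, 0], [0, -1.6, 0, 0, 0, 0, 0], [0, -2.0, 0, 0, 0, 0, 0], [0, -2.4, 0, 0, 0, 0, 0], [0, -2.8, 0, 0, 0, 0, 0], [0, -3.2, 0, 0, 0, 0, 0]]])

```text
t: 9.23
ee_pos: [583.0, -43.2, 100.4]
orientation: [1.154, 1.244, -1.156]
ft_force: [-1.1, 1.0, 0.7]
width: 0.5
```

```bash
python3 -c "
from h import *
delta((620+10,-39.5,102),down(-np.pi/2+.076))
im,c=snap('scene','s9.png')
a=cv2.resize(im[150:330,200:440],(800,600));cv2.imwrite('pics/s9d.png',a)
"
```

```text
t9.23 [583.  -43.2 100.4] w0.5 F [-1.1  1.   0.7] q [-0.09  0.55  1.8   0.    0.79  1.4 ]
shift cm [-0.17  4.71 -0.02] turn [-0.002 -0.     0.001]
```

View pics/s9d.png

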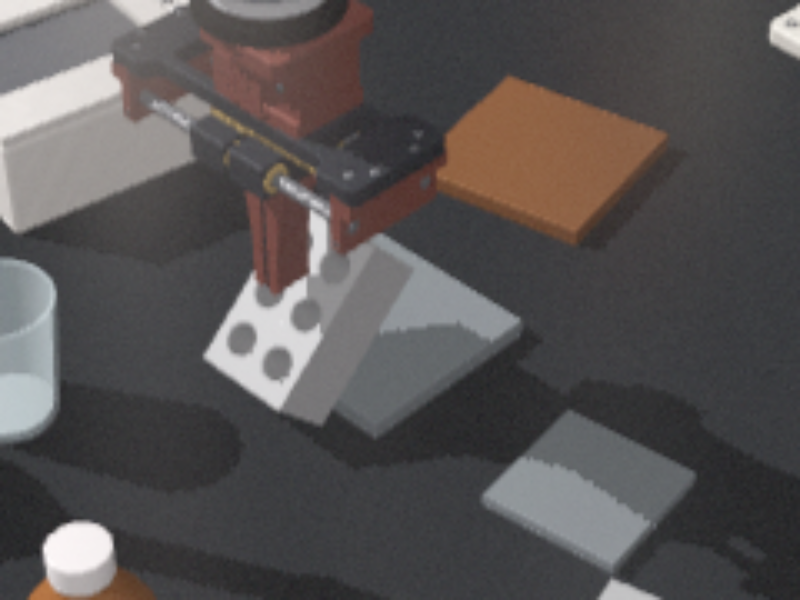

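Emit:
servo_tool(plan=[[[0, 0, 0, 0, 0, 0, 0], [0, 0, 0, 0, 0, 0, 0], [0, 0, 0, 0, 0, 0, 0], [-3, 0, 0, 0, 0, 0, 8.7], [-5, 0, 0, 0, 0, 0, 8.7], [-5, -1, 0, 0, 0, 0, 8.7], [-5, -2, 0, 0, 0, 0, 8.7], [-5, -2, 0, 0, 0, 0, 8.7]]])

```text
t: 9.95
ee_pos: [561.2, -44.6, 149.8]
orientation: [1.153, 1.246, -1.157]
ft_force: [-0.4, -0.2, -0.3]
width: 30.2
```

```bash
python3 -c "
from h import *
delta((620+10,-39.5,102),down(-np.pi/2+.076))
im,c=snap('scene','s10.png')
a=cv2.resize(im[150:330,200:440],(800,600));cv2.imwrite('pics/s10d.png',a)
im,c=snap('wrist','w10.png'); im,c=snap('top','t10.png')
"
```

```text
t9.95 [561.2 -44.6 149.8] w30.2 F [-0.4 -0.2 -0.3] q [-0.1   0.45  1.83 -0.    0.87  1.4 ]
shift cm [4.76 6.91 0.  ] turn [-0.002 -0.     0.003]
```

View pics/s10d.png

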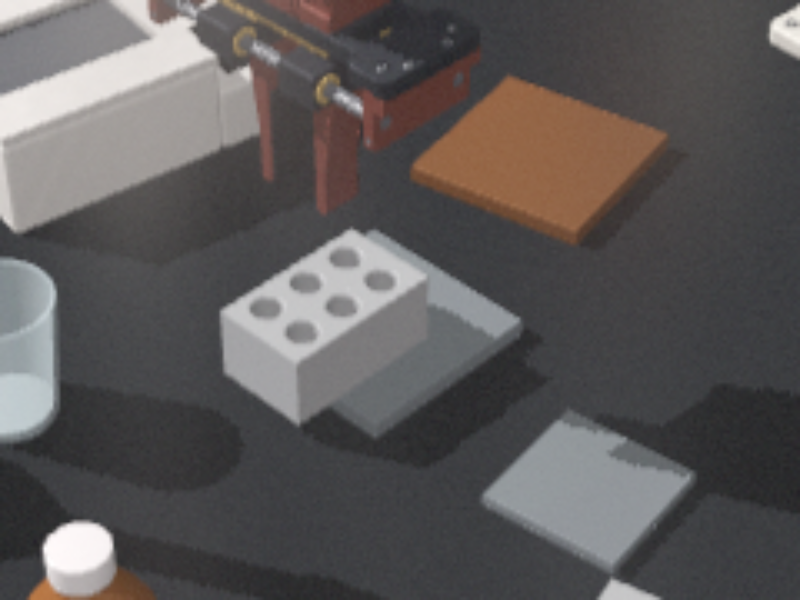

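View pics/w10.png

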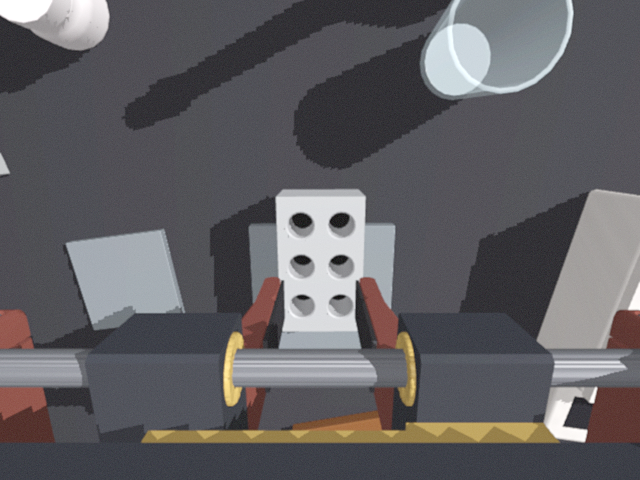

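View pics/t10.png

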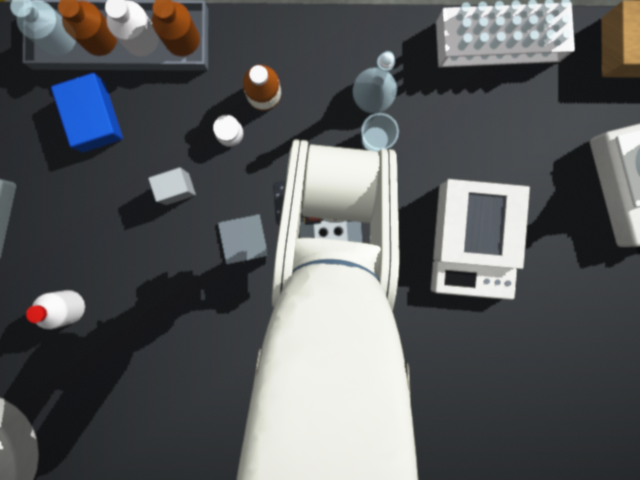

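```bash
python3 -c "
from h import *
c=cal('scene')
P=np.array([onz((x/3.333+200,y/3.333+150),57,c) for x,y in [(220,312),(352,230),(427,280),(300,363)]]);print(P.round(1),P.mean(0).round(1))
for i in range(4):
  e=P[(i+1)%4]-P[i];print(np.linalg.norm(e).round(1),np.arctan2(e[1],e[0]).round(3))
ctr=np.array([514.7,-48.3])+22*np.array([np.cos(.076),np.sin(.076)]);print(ctr)
im=cv2.imread('pics/s10.png');draw(im,box(ctr,.076,100,60,12,57),c);cv2.imwrite('pics/s10e.png',cv2.resize(im[190:310,220:380],(800,600)))
"
```

```text
[[606.9 -67.8  57. ]
 [507.6 -74.8  57. ]
 [505.  -14.3  57. ]
 [600.2  -7.8  57. ]] [554.9 -41.2  57. ]
99.6 -3.071
60.6 1.614
95.4 0.068
60.3 -1.459
[536.63649458 -46.62960911]
```

View pics/s10e.png

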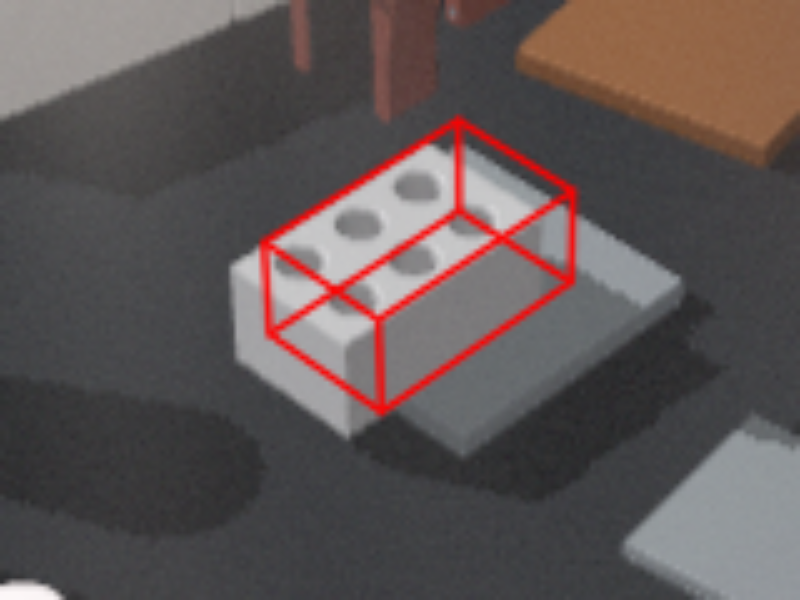

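```bash
python3 -c "
from h import *
c=cal('scene')
im=cv2.imread('pics/s10.png');draw(im,box((555,-41.6),.071,100,60,12,57),c);cv2.imwrite('pics/s10f.png',cv2.resize(im[190:310,220:380],(800,600)))
delta((555,-41.6,90),down(-np.pi/2+.073))
"
```

```text
t10.10 [563.4 -44.6 149.8] w42.3 F [1.3 1.  0. ] q [-0.1   0.45  1.82  0.    0.87  1.4 ]
shift cm [ 5.98 -0.8  -0.36] turn [ 0.001 -0.     0.002]
```

View pics/s10f.png

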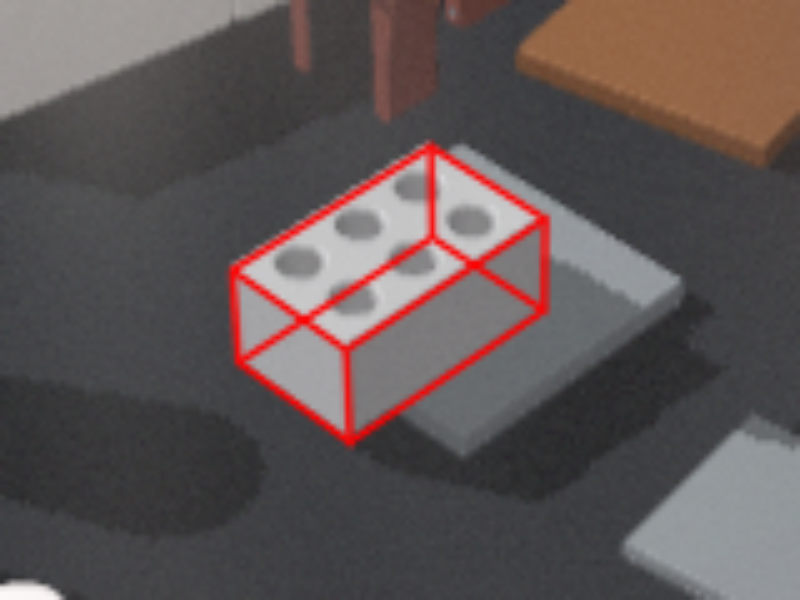

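Emit:
servo_tool(plan=[[[2, -0.8, -0.3, 0, 0, 0, 8.7], [4, -0.8, -0.3, 0, 0, 0, 8.7], [5.5, -0.8, -0.3, 0, 0, 0, 8.7], [5.5, -0.8, -0.3, 0, 0, 0, 8.7], [5.5, -0.8, -0.3, 0, 0, 0, 8.7], [5.5, -0.8, -0.3, 0, 0, 0, 8.7], [5.5, -0.8, -0.3, 0, 0, 0, 8.7], [5.5, -0.8, -0.3, 0, 0, 0, 8.7]]])

```text
t: 10.77
ee_pos: [556.6, -42.3, 96.7]
orientation: [1.155, 1.242, -1.154]
ft_force: [0.1, 0.0, -0.0]
width: 86.7
```

```bash
python3 -c "
from h import *
delta((555.3,-41.5,39),down(-np.pi/2+.073))
"
```

```text
t10.77 [556.6 -42.3  96.7] w86.7 F [ 0.1  0.  -0. ] q [-0.1   0.53  1.86  0.    0.75  1.4 ]
shift cm [ 5.76 -0.13 -0.09] turn [ 0.001  0.    -0.002]
```

Emit:
servo_tool(plan=[[[2.5, -0.1, -0.1, 0, 0, 0, 8.7], [4.6, -0.1, -0.1, 0, 0, 0, 8.7], [5.6, -0.1, -0.1, 0, 0, 0, 8.7], [5.6, -0.1, -0.1, 0, 0, 0, 8.7], [5.6, -0.1, -0.1, 0, 0, 0, 5], [5.6, -0.1, -0.1, 0, 0, 0, 5], [5.6, -0.1, -0.1, 0, 0, 0, 5], [5.6, -0.1, -0.1, 0, 0, 0, 5]]])

```text
t: 11.43
ee_pos: [555.8, -41.7, 40.9]
orientation: [1.155, 1.241, -1.153]
ft_force: [0.4, -5.2, 1.2]
width: 63.8
```

Emit:
servo_tool(plan=[[[0, 0, 0, 0, 0, 0, 5], [0, 0, 0, 0, 0, 0, 5], [0, 0, 0, 0, 0, 0, 5]]])

```text
t: 11.68
ee_pos: [555.9, -41.9, 40.8]
orientation: [1.155, 1.241, -1.153]
ft_force: [0.3, -3.2, 6.6]
width: 59.8
```

Emit:
servo_tool(plan=[[[-1, 0, 0, 0, 0, 0, 5], [-3, 0, 0, 0, 0, 0, 5], [-6, 0, 0, 0, 0, 0, 5], [-9, 0, 0, 0, 0, 0, 5], [-11, 0, 0, 0, 0, 0, 5], [-11, 0, 0, 0, 0, 0, 5], [-11, 0, 0, 0, 0, 0, 5]]])

```text
t: 12.27
ee_pos: [554.8, -41.1, 150.3]
orientation: [1.155, 1.242, -1.154]
ft_force: [-0.9, 0.3, -5.7]
width: 60.0
```

```bash
python3 -c "
from h import *
delta((538,-329.2,150),down(-np.pi/2-.09))
im,c=snap('scene','s11.png');cv2.imwrite('pics/s11d.png',cv2.resize(im[110:310,180:420],(800,667))[:600])
"
```

```text
t12.27 [554.8 -41.1 150.3] w60.0 F [-0.9  0.3 -5.7] q [-0.1   0.44  1.84  0.    0.86  1.4 ]
shift cm [ 2.000e-02 -3.800e+00  2.861e+01] turn [ 0.164 -0.    -0.001]
```

View pics/s11d.png

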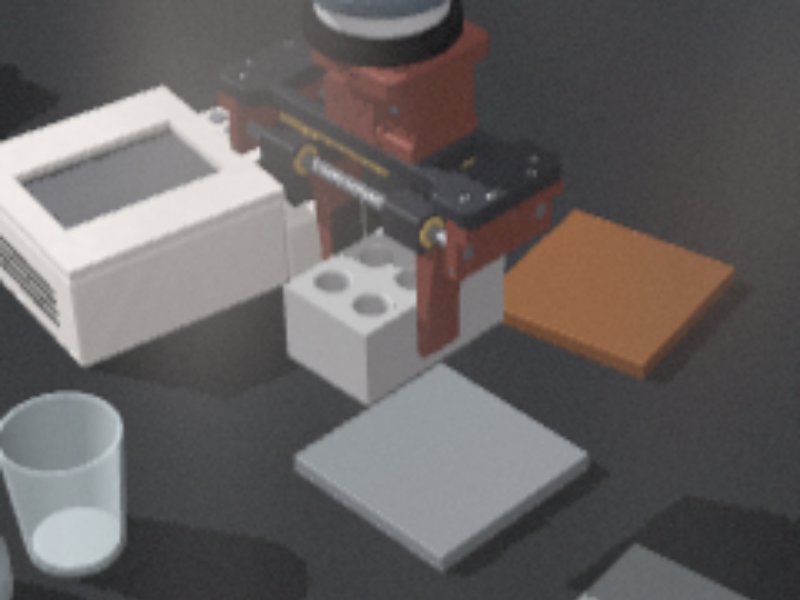

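Held level. Carry to above the recess.

Emit:
servo_tool(plan=[[[0, -0.4, 3, 0.02, 0, 0, 5], [0, -0.9, 7, 0.04, 0, 0, 5], [0, -1.5, 11, 0.065, 0, 0, 5], [0, -2.0, 15, 0.09, 0, 0, 5], [0, -2.5, 19, 0.11, 0, 0, 5], [0, -3.1, 23, 0.135, 0, 0, 5], [0, -3.6, 26.5, 0.155, 0, 0, 5], [0, -3.8, 28.6, 0.164, 0, 0, 5]]])

```text
t: 12.98
ee_pos: [536.0, -332.2, 146.9]
orientation: [1.277, 1.167, -1.28]
ft_force: [-0.1, 1.6, -4.7]
width: 59.7
```

Emit:
servo_tool(plan=[[[0, 0, 0, 0, 0, 0, 5], [0, 0, 0, 0, 0, 0, 5], [0, 0, 0, 0, 0, 0, 5], [0, 0, 0, 0, 0, 0, 5]]])

```text
t: 13.32
ee_pos: [537.3, -327.7, 148.3]
orientation: [1.275, 1.169, -1.276]
ft_force: [0.6, -0.5, -5.2]
width: 60.1
```

```bash
python3 -c "
from h import *
delta((538,-329.2,97),down(-np.pi/2-.09))
p=ctrl.get_obs()['ee_pos'];z=p[2]-28.8
im,c=snap('scene','s12.png');draw(im,box(p,-.09,100,60,z,z+45),c);draw(im,box((538,-329.2),-.09,112,72,68,74),c,(0,255,0));cv2.imwrite('pics/s12d.png',cv2.resize(im[70:220,130:330],(800,600)))
im,c=snap('wrist','w12.png');draw(im,box(p,-.09,100,60,z,z+45),c);draw(im,box((538,-329.2),-.09,112,72,68,74),c,(0,255,0));cv2.imwrite('pics/w12d.png',im)
"
```

```text
t13.32 [ 537.3 -327.7  148.3] w60.1 F [ 0.6 -0.5 -5.2] q [-0.57  0.54  1.68  0.    0.93  1.09]
shift cm [5.13 0.1  0.15] turn [ 0.001 -0.002  0.003]
```

View pics/s12d.png

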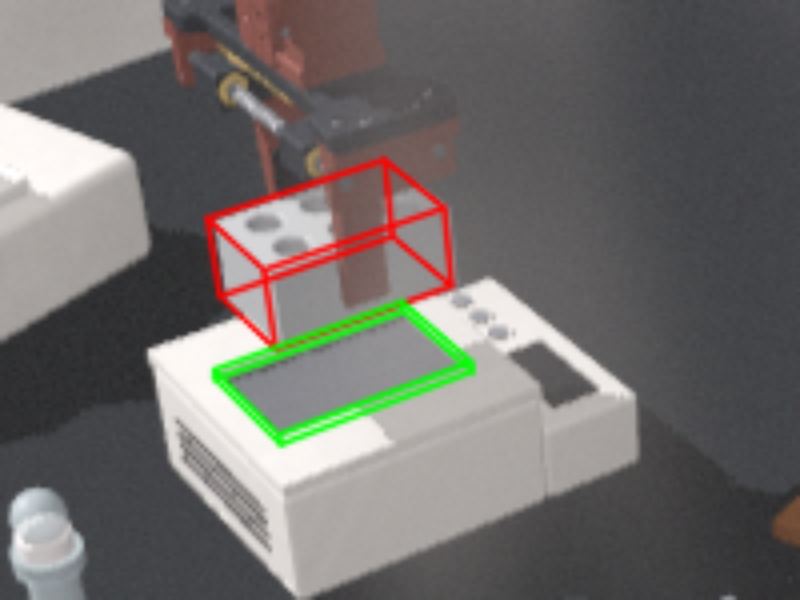

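View pics/w12d.png

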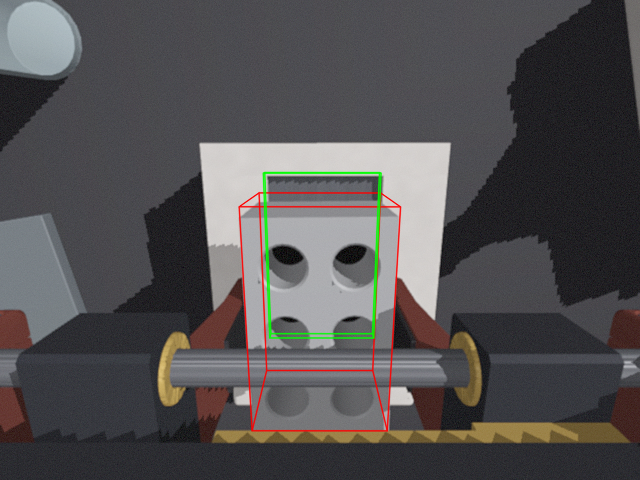

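```bash
python3 -c "
from h import *
delta((538,-329.2,97),down(-np.pi/2-.09))
im,c=snap('scene','s13.png');cv2.imwrite('pics/s13d.png',cv2.resize(im[100:175,170:270],(800,600),interpolation=cv2.INTER_CUBIC))
im,c=snap('wrist','w13.png');cv2.imwrite('pics/w13d.png',im)
"
```

```text
t13.42 [ 537.9 -327.9  149.1] w59.8 F [-0.2  0.9 -4.8] q [-0.57  0.54  1.67  0.    0.93  1.09]
shift cm [5.21 0.03 0.13] turn [ 0.001 -0.001  0.001]
```

View pics/s13d.png

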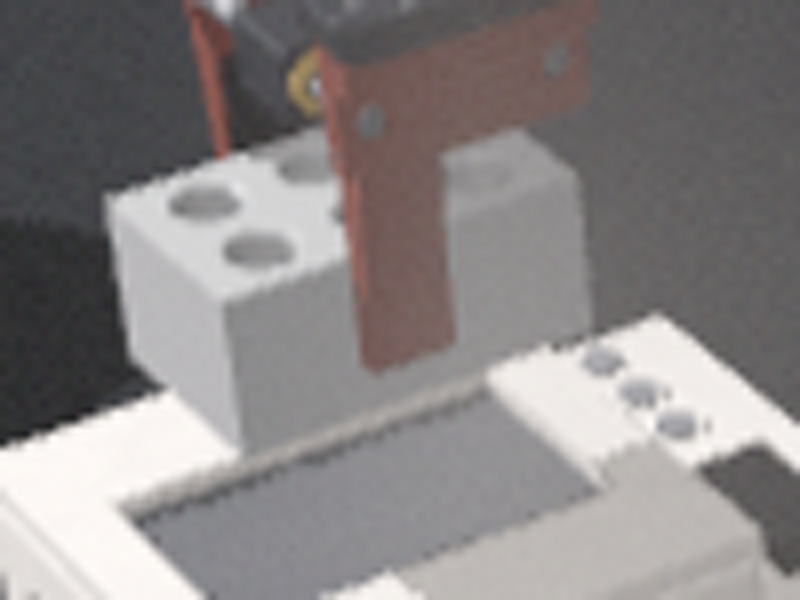

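View pics/w13d.png

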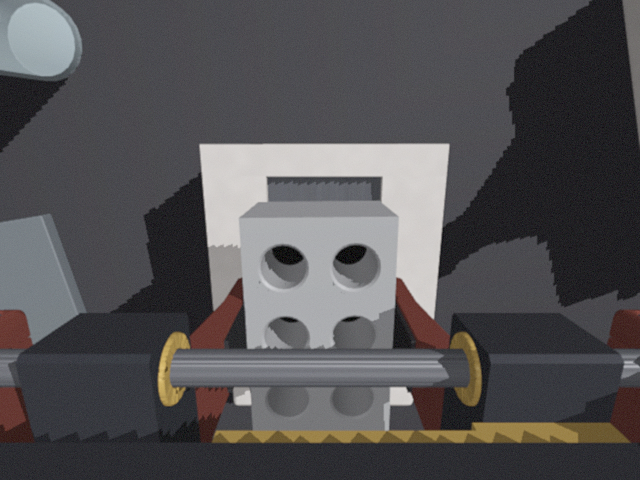

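```bash
python3 -c "
from h import *
from scipy.optimize import least_squares
cs=cal('scene');cw=cal('wrist')
obj=np.array([(50,-30,22.5),(50,30,22.5),(-50,30,22.5),(-50,-30,22.5),(50,-30,-22.5),(50,30,-22.5)])
z=np.array([(105,197),(225,302),(575,180),(525,130),(132,358),(243,450)])/8.+[170,100]-.4
wo=np.array([(50,30,22.5),(50,-30,22.5),(50,30,-22.5),(50,-30,-22.5)]);wz=np.array([(241,217),(396,217),(260,203),(381,202)])
def f(p,full=False):
  M=R.from_euler('ZYX',p[3:]).as_matrix()
  a=[proj(M@o+p[:3],cs)-q for o,q in zip(obj,z)];b=[(proj(M@o+p[:3],cw)-q)*.5 for o,q in zip(wo,wz)]
  return np.ravel(a+b)
r=least_squares(f,[538,-328,142,-.09,0,0]);print(r.x.round(3),r.fun.round(1))
"
```

```text
[ 5.32979e+02 -3.26120e+02  1.37199e+02 -1.25000e-01 -3.20000e-02
  1.70000e-02] [ 1.6  0.4 -0.3 -0.   1.8  1.9 -6.  -3.7  0.8  0.1 -0.2  1.6  0.7  0.1
  0.6  2.5 -0.4 -2.3 -1.8  0.1]
```

```bash
python3 -c "
from h import *
from scipy.optimize import least_squares
cs=cal('scene');cw=cal('wrist')
obj=np.array([(50,-30,22.5),(50,30,22.5),(-50,30,22.5),(50,-30,-22.5),(50,30,-22.5)])
z=np.array([(105,197),(225,302),(575,180),(132,358),(243,450)])/8.+[170,100]-.4
wo=np.array([(50,30,22.5),(50,-30,22.5),(50,30,-22.5),(50,-30,-22.5)]);wz=np.array([(241,217),(396,217),(260,203),(381,202)])
for w in (0,.5):
 def f(p,full=False):
  M=R.from_euler('ZYX',p[3:]).as_matrix()
  a=[proj(M@o+p[:3],cs)-q for o,q in zip(obj,z)];b=[(proj(M@o+p[:3],cw)-q)*w for o,q in zip(wo,wz)]
  return np.ravel(a+b)
 r=least_squares(f,[538,-328,142,-.09,0,0]);print(r.x.round(3),r.fun.round(1))
"
```

```text
[ 5.25971e+02 -3.43121e+02  1.29724e+02 -6.90000e-02 -1.80000e-02
  6.00000e-03] [ 0.4  0.3 -0.1 -0.5 -0.1 -0.1 -0.2 -0.4  0.1  0.7  0.   0.   0.   0.
  0.   0.   0.   0. ]
[ 5.33046e+02 -3.28330e+02  1.40287e+02 -8.20000e-02  7.00000e-03
 -1.60000e-02] [ 0.5 -0.  -0.1  0.   0.8 -0.7  0.2 -0.9  0.5  1.1 -0.2  0.2  0.6 -0.2
  0.5 -0.5 -0.7 -0.3]
```

Emit:
servo_tool(plan=[[[0, 0.5, 0.1, 0.005, 0, 0, 5], [1.5, 0.5, 0.1, 0.005, 0, 0, 5], [3.0, 0.5, 0.1, 0.005, 0, 0, 5], [3.8, 0.5, 0.1, 0.005, 0, 0, 5], [3.8, 0.5, 0.1, 0.005, 0, 0, 5], [3.8, 0.5, 0.1, 0.005, 0, 0, 5], [3.8, 0.5, 0.1, 0.005, 0, 0, 5]]])

```text
t: 14.1
ee_pos: [543.5, -331.1, 112.4]
orientation: [1.279, 1.162, -1.278]
ft_force: [0.5, 0.4, -5.3]
width: 60.1
```

```bash
python3 -c "
from h import *
delta((543,-329.2,99),down(-np.pi/2-.09))
p=np.array([538,-329.2])
im,c=snap('scene','s14.png');cv2.imwrite('pics/s14d.png',cv2.resize(im[110:200,165:285],(800,600),interpolation=cv2.INTER_CUBIC))
im,c=snap('wrist','w14.png');cv2.imwrite('pics/w14d.png',im)
im,c=snap('top','t14.png')
"
```

```text
t14.10 [ 543.5 -331.1  112.4] w60.1 F [ 0.5  0.4 -5.3] q [-0.57  0.59  1.68 -0.    0.87  1.1 ]
shift cm [ 1.34 -0.07 -0.18] turn [-0.005  0.001 -0.001]
```

View pics/s14d.png

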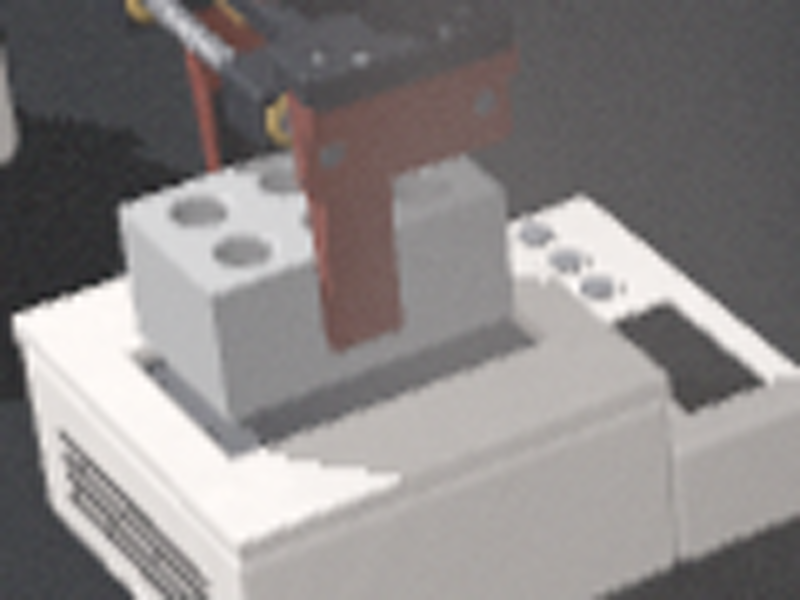

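View pics/w14d.png

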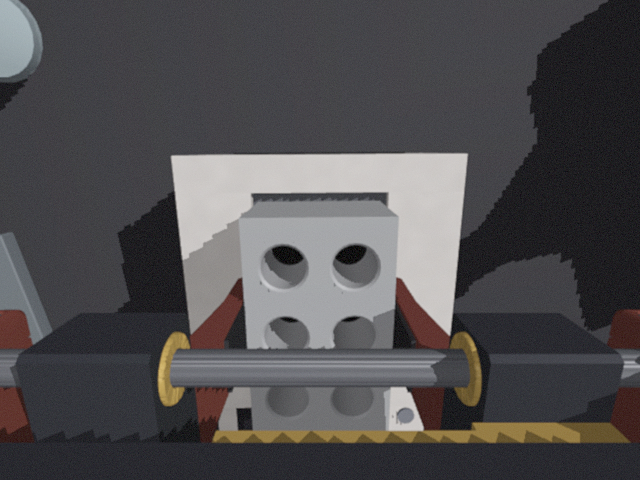

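```bash
python3 -c "
from h import *
cs=cal('scene');cw=cal('wrist')
rc=box((538,-329.2),-.09,112,72,68,74);tgt=box((538,-329.2),-.09,100,60,68,113)
print('target far corners',[t[:2].round(1).tolist() for t in tgt[:2]])
for zb in (79,81,83):
  print(zb,[onz((x/6.667+165-.4,y/6.667+110-.4),zb,cs)[:2].round(1).tolist() for x,y in((232,417),(145,352))],[onz((x/6.667+165-.4,y/6.667+110-.4),zb+45,cs)[:2].round(1).tolist() for x,y in((213,295),(120,208),(502,195))],[onz(q,zb,cw)[:2].round(1).tolist() for q in((260,203),(381,202))])
print('rim far wrist @74',[onz(q,74,cw)[:2].round(1).tolist() for q in ((252,193),(388,193))],[r[:2].round(1).tolist() for r in rc[:2]])
"
```

```text
target far corners [[590.5, -303.8], [585.1, -363.6]]
79 [[588.8, -309.5], [589.6, -357.2]] [[590.1, -307.5], [585.0, -367.3], [493.2, -297.1]] [[590.0, -305.3], [584.6, -366.7]]
81 [[590.2, -306.9], [591.0, -354.4]] [[591.6, -304.7], [586.5, -364.3], [495.0, -294.3]] [[590.2, -305.6], [584.9, -366.4]]
83 [[591.6, -304.2], [592.5, -351.6]] [[593.1, -301.9], [588.0, -361.4], [496.8, -291.5]] [[590.5, -306.0], [585.2, -366.1]]
rim far wrist @74 [[594.9, -301.0], [588.2, -371.4]] [[597.0, -298.4], [590.5, -370.1]]
```

Emit:
servo_tool(plan=[[[0.4, -0.1, -0.1, 0, 0, 0, 5], [0.7, -0.1, -0.1, 0, 0, 0, 5], [0.9, -0.1, -0.1, 0, 0, 0, 5], [0.9, -0.1, -0.1, 0, 0, 0, 5], [0.9, -0.1, -0.1, 0, 0, 0, 5]]])

```text
t: 14.67
ee_pos: [541.8, -329.6, 102.5]
orientation: [1.279, 1.163, -1.279]
ft_force: [0.7, -0.3, -5.4]
width: 60.1
```

Emit:
servo_tool(plan=[[[0.1, 0, 0, 0, 0, 0, 5], [0.2, 0, 0, 0, 0, 0, 5], [0.3, 0, 0, 0, 0, 0, 5], [0.3, 0, 0, 0, 0, 0, 5]]])

```text
t: 15.0
ee_pos: [541.9, -329.6, 99.5]
orientation: [1.279, 1.163, -1.279]
ft_force: [-0.3, 0.4, -4.7]
width: 60.2
```

Emit:
servo_tool(plan=[[[0.1, 0, 0, 0, 0, 0, 5], [0.2, 0, 0, 0, 0, 0, 5], [0.2, 0, 0, 0, 0, 0, 5]]])

```text
t: 15.25
ee_pos: [541.9, -329.6, 97.5]
orientation: [1.279, 1.163, -1.279]
ft_force: [-0.1, 0.1, -4.7]
width: 59.9
```

```bash
python3 -c "
from h import *
delta((543,-329.2,99),down(-np.pi/2-.09))
im,c=snap('scene','s15.png');cv2.imwrite('pics/s15d.png',cv2.resize(im[110:200,165:285],(800,600),interpolation=cv2.INTER_CUBIC))
im,c=snap('wrist','w15.png');cv2.imwrite('pics/w15d.png',im)
"
```

```text
t15.25 [ 541.9 -329.6   97.5] w59.9 F [-0.1  0.1 -4.7] q [-0.57  0.61  1.69  0.    0.84  1.1 ]
shift cm [-0.15  0.11 -0.05] turn [-0.005 -0.     0.   ]
```

View pics/s15d.png

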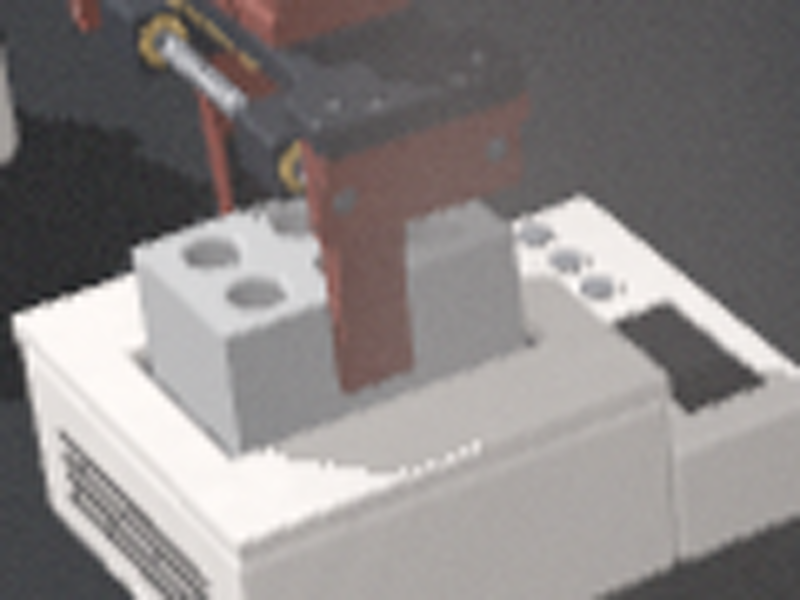

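View pics/w15d.png

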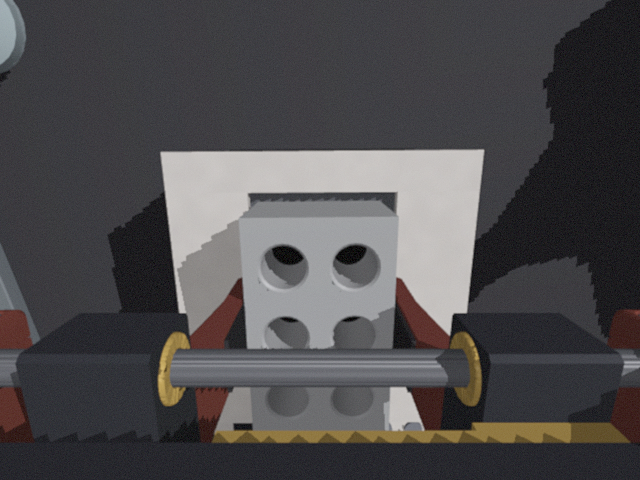

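Emit:
servo_tool(plan=[[[0.1, 0, 0, 0, 0, 0, 5], [0.2, 0, 0, 0, 0, 0, 5], [0.2, 0, 0, 0, 0, 0, 5]]])

```text
t: 15.6
ee_pos: [542.1, -329.8, 96.9]
orientation: [1.279, 1.162, -1.279]
ft_force: [-2.6, 2.1, 4.0]
width: 59.9
```

Emit:
servo_tool(plan=[[[-0.05, 0, 0, 0, 0, 0, 6.3], [-0.05, 0, 0, 0, 0, 0, 7.5], [-0.05, 0, 0, 0, 0, 0, 8.7], [-0.05, 0, 0, 0, 0, 0, 8.7], [-0.05, 0, 0, 0, 0, 0, 8.7], [-3, 0, 0, 0, 0, 0, 8.7], [-6.5, 0, 0, 0, 0, 0, 8.7], [-10, 0, 0, 0, 0, 0, 8.7]]])

```text
t: 16.27
ee_pos: [541.4, -329.3, 195.9]
orientation: [1.279, 1.165, -1.28]
ft_force: [-0.1, -0.2, 0.2]
width: 87.0
```

Emit:
servo_tool(plan=[[[-4, -4, 0, 0, 0, 0, 8.7], [-4, -8, 0, 0, 0, 0, 8.7], [-4, -12, 0, 0, 0, 0, 8.7], [-4, -16, 0, 0, 0, 0, 8.7], [-4, -16, 0, 0, 0, 0, 8.7], [-4, -16, 0, 0, 0, 0, 8.7]]])

```text
t: 16.77
ee_pos: [380.6, -314.1, 236.1]
orientation: [1.28, 1.162, -1.281]
ft_force: [0.1, -0.1, -0.1]
width: 86.8
```

```bash
python3 -c "
from h import *
delta((543,-329.2,99),down(-np.pi/2-.09))
im,c=snap('scene','s16.png');draw(im,box((538,-329.2),-.09,100,60,68,113),c);cv2.imwrite('pics/s16d.png',cv2.resize(im[100:205,150:290],(800,600),interpolation=cv2.INTER_CUBIC))
im,c=snap('top','t16.png')
"
```

```text
t16.77 [ 380.6 -314.1  236.1] w86.8 F [ 0.1 -0.1 -0.1] q [-0.71  0.23  1.92 -0.    1.    0.95]
shift cm [13.71 16.31 -0.08] turn [-0.007 -0.     0.   ]
```

View pics/s16d.png

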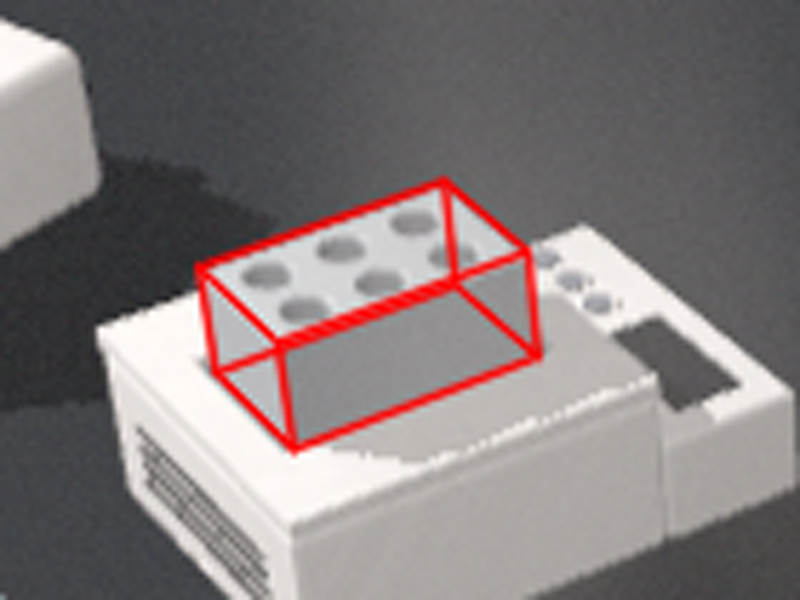

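View pics/t16.png

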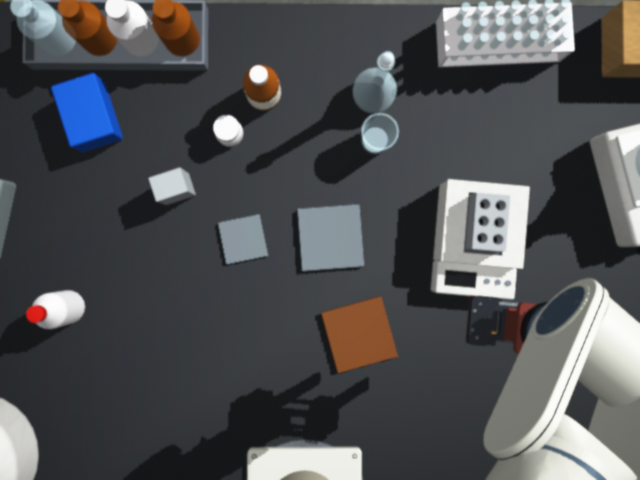

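View pics/s16.png

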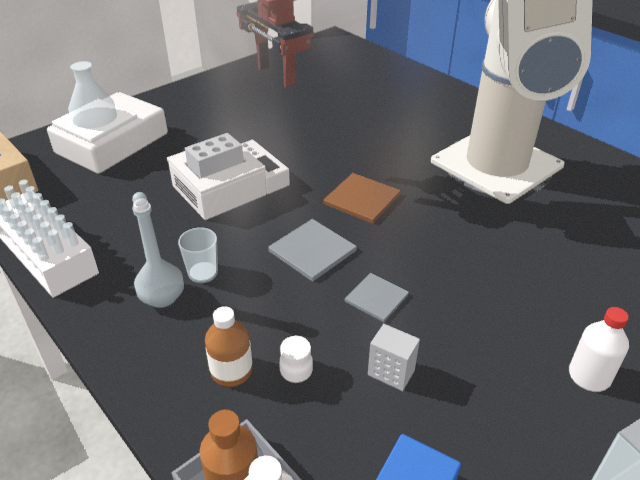

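```bash
python3 -c "
from h import *
o=ctrl.get_obs();print(o['t'],abs(o['qvel']).max())
a=cv2.imread('pics/top0.png');b=cv2.imread('pics/t16.png');d=cv2.absdiff(a,b).max(2)
for n,(x0,y0,x1,y1) in dict(short=(145,160,200,210),beaker=(355,108,405,160),jar=(208,110,248,150)).items(): print(n,(d[y0:y1,x0:x1]>40).sum())
print(ctrl.close_job())"
```

```text
16.8667 0.024706272889797806
short 0
beaker 0
jar 0
the job is handed in; nothing more can be done
None
```

The taller block is in the heater recess, flat and wells-up, and I handed the job in at about 16.9 s of the 64 s allowed.

I stood it against the pad's far edge with the wells facing away and let go. Then I tipped it over the edge with closed fingers (about 3 N mid-tip). It landed wells-up on the pad. I took it again as it lay and set it in the recess.

- **Final checks:** in the scene image, the seated block's outline matches the expected pose in the recess (underside 68 mm, top 113 mm above the bench). The gripper is well clear and reads no force. In the top view, the image areas of the shorter block, beaker and jar show no change from the start.
- **Disagreement on the pad:** the block lay with about 30 mm over the edge, where about 12 mm was expected. It was flat, with its centre over the pad.
- **Disagreement in the grip:** after the second grasp, the block's centre measured about 5 mm nearer the robot than the grip point. I corrected for this before lowering it.

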